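Feed the wafer sheet home in the scoring press and clamp it

ROBOT

A 6-joint arm with a two-finger parallel gripper is mounted at the origin on the work surface. World frame = base frame: x ahead of the robot, y to its left, z up, the work surface at z = 0. Lengths are in mm, angles in rad, forces in N, time in s.
With the tool pointing down it reaches from about 350 to 875 mm from the base axis. Payload 4.2 kg.
Tool frame: the origin (TCP) lies midway between the tips of the shut fingers; the grasp point (between the pads) lies 19 mm behind it (arm.tcp_to_grasp is the distance from the TCP to the grasp point, in mm); z points along the fingers, y is the line along which they close (so a half turn about z gives the same grasp; the last joint's range is limited). The gripper opens to 85 mm and grips with 20 to 120 N. Pads are 22 mm wide; open, the fingers measure 114 mm over their backs; the gripper's body (76 mm by 85 mm) begins 54 mm behind the grasp point. The pads swing forward as they close: fully open they stand 13 mm farther back than shut.
Start: joints at [-1.061, 0.385, 0.008, 0, -1.194, -0.259], TCP at [155.129, -605.421, 231.312] pointing down, gripper open.
Joint ranges: [-3.14, 3.14], [-1.21, 2.06], [-1.07, 1.41], [-3.16, 2.05], [-2.99, -0.16], [-3.1, 3.1]. Speed limits (rad/s): [2.79, 2.79, 3.14, 3.14, 3.14, 3.14].

INTERFACE

Orientations are given as a unit quaternion [x, y, z, w].
In Python, from bench import arm, get_image gives the robot as it stands.
- The arm moves only by the tool drive_tool, never from a script. Its argument "deltas" is a list of rows, each a list of 2 entries, a list of its own where there are three numbers: the shift along the tool's x, y, z in cm, then the turn, a rotation vector about the tool's x, y, z in degrees. In form: [[[x, y, z], [ax, ay, az]], ...]. A call has 1 to 12 rows; each row shifts and turns the commanded pose from where the row before left it, along the tool's axes as they then stand; what a row does not reach is not made up. A row lasts 1/10 s, in which the tool goes at most 50 mm and 8.59 degrees, less where a joint would pass 70% of its speed; a pose out of reach is approached as far as the arm can. A call with a gripper value outside its range is refused whole. "claw" is the finger opening in cm, from 0 to 8.54, set as the call begins (left out, the last holds). The fingers move at their own pace and stop on an object; the grip force is fixed at half the most. Time passes only in rows, so rows that do not move let the fingers close. It gives the time, the measured TCP pose, the force, the opening and the grip force at its end, in the units of the state.
- arm.read_state(): the state, without advancing time (a new reading comes with each control period).
- get_image(name): name is "scene" or "top" or "wrist"; returns a dict with "img" (420x560x3 uint8, red, green, blue), "fx", "fy", "cx", "cy" (pixels), "D" ([k1, k2, p1, p2, k3] as OpenCV has them; the pictures are not rectified), "eye" and "orientation" of the camera in the world; the wrist camera has in their place "mount" (4x4, takes a point from camera to tool coordinates, whose origin is the TCP and whose axes are the flange's). Camera axes: x right, y down, z forward; pixel columns grow to the right and rows downward; lengths in mm; the calibration is good to about 2 mm. A picture is of the moment at which its call begins: read the wrist's pose just before it. There is no depth.
- arm.job_done(): hands the job in; it is judged then, once.
The state is a dict: "clock": time; "joints": joint angles; "joint_vel": joint speeds; "joint_efforts": joint torques, N m; "position": TCP position; "ee_rot": TCP orientation; "contact_force": force on the tool from outside, world axes, zero at the start; "wrist_torque": the same for the moment, N m; "gripper_width": finger opening in mm; "grasp_force": force on a finger pad.
Only numpy, scipy, OpenCV 4.12 (cv2) and the standard library are available. Lean on these libraries where they do the work, as an engineer would, in place of code of your own. Each camera call takes 0.05 s, during which the arm holds its last target. There are 200 camera calls.

TASK

Push the filled wafer sheet along the feed board into the slot of the white scoring press, feeling for the sliding back stop hidden inside: its depth is different every time, and it first gives way stiffly for a few millimetres before it comes up solid, which is fully home. Then press the black clamp button down until it grips the sheet, and leave both like that. Be gentle, for the sheet must not be crushed, and do not disturb the other things lying about.

Things in the scene. Friction and masses are not known exactly. Their poses are not given: they have to be found in the camera images.
- press: hand scoring press, fixed; origin on the table top under the middle of the slot's mouth, x axis into the slot, y left, z up. Wooden feed board, top at z = 12 mm, from x = -230 to +130 mm, 360 mm wide. White hood from x = 0 to 130 mm, 174 mm wide, top at z = 52 mm. Steel lead-ins, top at z = 28 mm, flare from the slot's sides at the mouth to 178 mm apart at x = -55 mm
- slot_mouth (a point): middle of the floor of the slot's mouth, on top of the feed board, at the front of the hood. The slot is 134.5 mm wide and 18 mm high. The hidden back stop first meets the sheet's front edge 38 to 68 mm past this point (differs every time)
- sheet: wafer sheet with dark filling, 140 (x, along the feed) x 130 (y) x 14 mm (z), about 0.16 kg, loose and flat on the feed board in front of the slot; origin under its middle, x points roughly into the slot. When home, 64 to 94 mm of it still stand out of the mouth
- backstop (a joint): the hidden back stop: 0 as it stands, grows to 0.008 m (its solid end) as the sheet pushes it inwards; about 4 N move it and it stays where it is left
- clamp (a joint): the clamp's travel downwards: 0 raised, about 0.011 m when its rubber foot meets a sheet that lies under it, 0.014 m at the end of its travel if none does; about 4 N move it and it stays where it is left
- clamp_top (a point): middle of the top face of the clamp's black round button, 38 mm across, on the hood 22 mm behind the mouth; 98 mm above the table when raised
- strip_a: a bystander: wafer strip 110 x 30 x 12 mm lying on the press's feed board, left of the sheet's path; origin under its middle
- cutter: a bystander: small steel ring cutter, 48 mm across, 35 mm high, standing on the feed board right of the sheet's path
- strip_b: a bystander: wafer strip 150 x 30 x 12 mm on the table
- bowl: a bystander: steel bowl, 140 mm across, 65 mm high
- jar: a bystander: amber jar, 68 mm across, 100 mm high
- spatula: a bystander: spatula 260 mm long lying on the table
- cup: a bystander: white cup, 72 mm across, 75 mm high
Not all that is in view belongs to the job. Of the things like the sheet, leave any that is grey; of the rest the smaller one is meant.

How it is judged (in metres and radians):
On the way:
1. the sheet is in the slot and has pushed the back stop home while the clamp is still raised (value of joint backstop above 0.006 m and x of sheet in the frame of press above -0.036 m and angle between the x axis of sheet and the x axis of press, either way round below 0.06 rad and value of joint clamp below 0.003 m), for 0.2 s.
At the end, for the whole second after the job is handed in: The sheet lies at rest, square in the slot to 0.06 rad, its front edge at least 34 mm past the mouth, with the back stop pushed in by more than 6 of its 8 mm, and the clamp is down on the sheet (9 to 12.8 mm of travel) (value of joint backstop above 0.006 m and x of sheet in the frame of press above -0.036 m and angle between the x axis of sheet and the x axis of press, either way round below 0.06 rad and value of joint clamp between 0.009 and 0.0128 m and linear speed of sheet below 0.01 m/s); the robot touches nothing.
It fails at once if the fingers press on the sheet with more than 45 N (contact force between the fingers and sheet above 45 N).
It fails at once if a bystander is moved by more than 25 mm (distance of any of strip_a, cutter, strip_b, bowl, jar, spatula, cup from where it was at the start of the episode above 0.025 m).
It also fails if it takes over 69 s, if anything falls off the work surface, if the arm or the gripper's body presses on something with over 40 N, if the wrist force passes 120 N, or if a joint passes its speed limit or range.

## Working session

There is one attempt and no reset: what is moved stays moved. The work goes in short steps, Python scripts to look and compute and a tool call to move; the robot and the scene stay as the last step left them, time stands still between calls to the robot, and variables do not carry over. Pictures are saved under pics/ and viewed, at most 10 in all, crops included, and the job is handed in when it is done.

Besides the shell and the picture viewer there is one more tool, called after ">>>" as name(argument=value, ...) on one line, values as JSON. drive_tool: Moves the arm, as the interface text tells. Its arguments: {"type":"object","properties":{"deltas":{"type":"array"},"claw":{"type":"number"}},"required":["deltas"]}

```bash
ls; mkdir -p pics
python3 - <<'E'
from bench import arm,get_image
import cv2,json
s=arm.read_state();print(s)
for n in("top","scene"):
    d=get_image(n);cv2.imwrite(f"pics/{n}0.png",d["img"][:,:,::-1]);print(n,{k:v for k,v in d.items() if k!="img"})
E
```

```text
pics
{'clock': 0.0, 'joints': array([-1.06141647e+00,  3.85584035e-01,  6.62441459e-03, -5.12230573e-04,
       -1.19399721e+00, -2.58599502e-01]), 'joint_vel': array([-0.00136293,  0.00043976,  0.00026397,  0.00091079, -0.00062894,
       -0.00030262]), 'joint_efforts': array([ 2.00949602e-03, -3.92289591e+01,  1.88401115e+01,  4.18608025e+00,
       -4.70734405e-03,  2.42428882e-05]), 'position': array([ 154.97667701, -604.87774411,  230.20248067]), 'ee_rot': array([-1.24968029e-01,  9.92160152e-01,  1.09076279e-03, -1.83975848e-04]), 'contact_force': array([ 0.16182941, -0.53420126, -1.00039239]), 'wrist_torque': array([-0.03613124, -0.05958143, -0.01521595]), 'grasp_force': 0.0, 'gripper_width': 85.40417600976266}
top {'fx': 384.227119213917, 'fy': 384.227119213917, 'cx': 277.6316906710039, 'cy': 202.27089832825803, 'D': array([-0.05611835,  0.        ,  0.        ,  0.        ,  0.        ]), 'eye': array([ 391.4405606 ,    5.81090133, 1210.36265289]), 'orientation': array([-0.69662684,  0.71481078, -0.04352235,  0.0431555 ])}
scene {'fx': 449.76214262947275, 'fy': 449.76214262947275, 'cx': 271.5354157247819, 'cy': 213.0055573827281, 'D': array([-0.03673811,  0.        ,  0.        ,  0.        ,  0.        ]), 'eye': array([1223.37004074, -426.72365856,  912.23316178]), 'orientation': array([ 0.79585277,  0.47083015, -0.18436558, -0.3330866 ])}
```

View pics/top0.png

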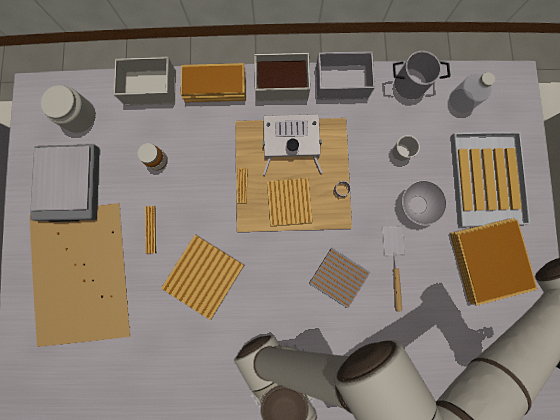

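View pics/scene0.png

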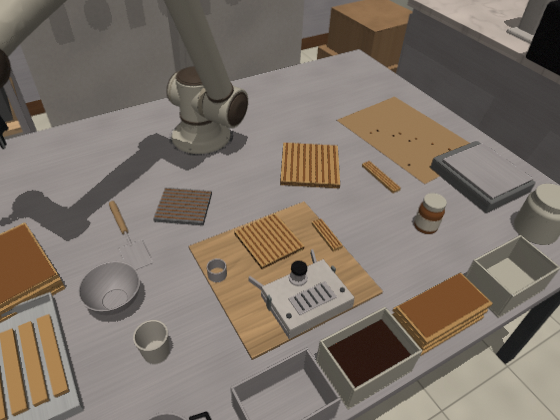

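Candidates for the sheet in the top view are the large golden sheet (203,277), the grey one (339,277) and the small golden one on the feed board (290,201). The last fits: it isn't grey and is the smaller of the rest. I'll check it in one crop, along with the board, hood and lead-ins.

```bash
cat > h.py <<'E'
import numpy as np,cv2
from bench import arm,get_image
from scipy.spatial.transform import Rotation as R
def K(d): return np.array([[d["fx"],0,d["cx"]],[0,d["fy"],d["cy"]],[0,0,1.]])
def cast(d,px,z,Rm=None,eye=None):
    "pixels -> world points on the plane at height z"
    if Rm is None: Rm,eye=R.from_quat(d["orientation"]).as_matrix(),d["eye"]
    u=cv2.undistortPoints(np.float64(px).reshape(-1,1,2),K(d),d["D"]).reshape(-1,2)
    r=np.c_[u,np.ones(len(u))]@Rm.T
    return eye+r*((z-eye[2])/r[:,2])[:,None]
def proj(d,P):
    Rm=R.from_quat(d["orientation"]).as_matrix()
    return cv2.projectPoints((np.float64(P).reshape(-1,3)-d["eye"])@Rm,np.zeros(3),np.zeros(3),K(d),d["D"])[0].reshape(-1,2)
def wristcam(d,s):
    "world rotation and eye of the wrist camera"
    T=np.eye(4);T[:3,:3]=R.from_quat(s["ee_rot"]).as_matrix();T[:3,3]=s["position"]
    T=T@d["mount"];return T[:3,:3],T[:3,3]
E
python3 - <<'E'
from h import *
d=get_image("top");im=d["img"]
c=im[105:240,225:365,::-1];cv2.imwrite("pics/crop.png",cv2.resize(c,None,fx=4.4,fy=4.4,interpolation=cv2.INTER_CUBIC))
hsv=cv2.cvtColor(im,cv2.COLOR_RGB2HSV)
for n,p in dict(board=(258,215),board2=(330,215),hood=(275,120),sheet=(290,201),btn=(292,146)).items():print(n,p,hsv[p[1]-2:p[1]+3,p[0]-2:p[0]+3].reshape(-1,3).mean(0))
w=((hsv[:,:,1]>70)).astype(np.uint8)[112:236,230:356]
# board hull
m=cv2.morphologyEx(w,cv2.MORPH_CLOSE,np.ones((9,9)));cs,_=cv2.findContours(m,0,2);c=max(cs,key=cv2.contourArea)
b=cv2.boxPoints(cv2.minAreaRect(c))+[230,112];P=cast(d,b,12);print("board",b,P[:,:2],np.linalg.norm(np.diff(P,axis=0),axis=1))
h=((hsv[:,:,1]<50)&(hsv[:,:,2]>190)).astype(np.uint8);h[:108]=0;h[175:]=0;h[:,:240]=0;h[:,345:]=0
cs,_=cv2.findContours(h,0,2);c=max(cs,key=cv2.contourArea);b=cv2.boxPoints(cv2.minAreaRect(c));P=cast(d,b,52)
print("hood",b,P[:,:2],np.linalg.norm(np.diff(P,axis=0),axis=1))
k=((hsv[:,:,2]<60)).astype(np.uint8)[135:160,275:310];print("btn",cast(d,[np.argwhere(k)[:,::-1].mean(0)+[275,135]],98))
E
```

```text
board (258, 215) [ 17.72 121.84 169.56]
board2 (330, 215) [ 17.84 122.04 164.12]
hood (275, 120) [ 35.56  16.04 173.28]
sheet (290, 201) [ 18.48 152.16 173.52]
btn (292, 146) [105.36  18.6   40.24]
board [[233.4263339  120.64292145]
 [351.74829102 116.94536591]
 [355.33853149 231.83316803]
 [237.01657104 235.53072357]] [[ 809.10382304  139.54467494]
 [ 811.96087579 -244.43912872]
 [ 439.97181161 -236.73040495]
 [ 438.13205072  132.35212501]] [383.99443255 372.06892949 369.08711524]
hood [[285. 137.]
 [295. 137.]
 [295. 138.]
 [285. 138.]] [[737.94147405 -24.77617668]
 [737.15270821 -55.84726338]
 [733.94657052 -55.74438995]
 [734.73526084 -24.68508133]] [31.08109683  3.20778769 31.06932063]
btn [[698.80384214 -46.2025305   98.        ]]
```

View pics/crop.png

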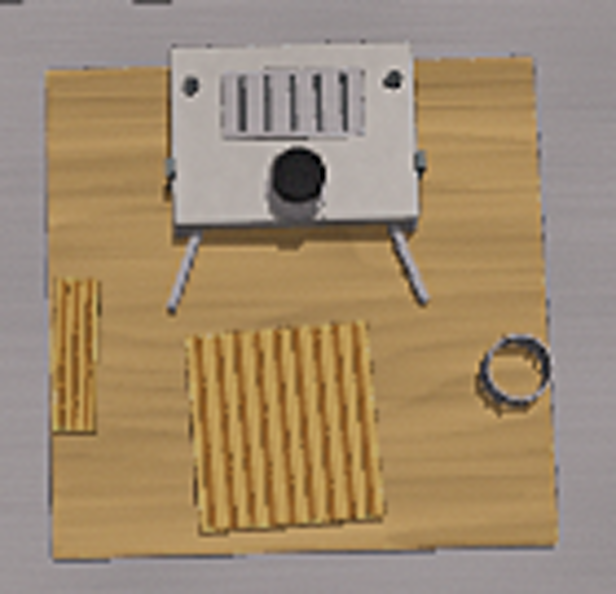

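The crop shows the striped small golden sheet flat on the board, in front of the lead-ins. Its corners are at crop (188,335), (366,321), (383,520), (202,532). The hood's front edge runs (174,223)–(417,217), strip_a is at the left and the cutter at the right. Now I'll cast these corners.

```bash
cat >> h.py <<'E'
def frame(d,q): # crop px to world etc
    return (np.float64(q)+.5)/4.4-.5+[225,105]
E
python3 - <<'E'
from h import *
np.set_printoptions(precision=1,suppress=True)
d=get_image("top")
g=lambda q,z:cast(d,frame(d,q),z)[:,:2]
L=lambda P:np.linalg.norm(P-np.roll(P,-1,0),axis=1)
A=lambda v:np.degrees(np.arctan2(v[1],v[0]))
b=g([(46,70),(532,57),(556,546),(53,559)],12)
hd=g([(171,45),(411,42),(417,217),(174,223)],52)
s=g([(188,335),(366,321),(383,520),(202,532)],26)
t=g([(172,312),(424,302)],28);k=g([(298,175)],98)
cu=g([(515,370)],35);sa=g([(74,355)],24)
for n,P in(("board",b),("hood",hd),("sheet",s)):
    m=P.mean(0);ax=(P[0]+P[1]-P[2]-P[3]);lat=P[0]+P[3]-P[1]-P[2]
    print(n,P.round(1).tolist(),"mid",m,"sides",L(P),"ang x,y",A(ax),A(lat)-90)
print("tips",t,np.linalg.norm(t[0]-t[1]),"tip mid",t.mean(0),"btn",k,"cutter",cu,"strip",sa)
# press yaw: board long
yaw=np.radians(np.mean([A(b[0]+b[1]-b[2]-b[3]),A(b[0]+b[3]-b[1]-b[2])-90]));X=np.array([np.cos(yaw),np.sin(yaw)]);Y=np.array([-X[1],X[0]])
print("yaw",np.degrees(yaw))
for n,o in(("board",b.mean(0)+50*X),("hood",hd.mean(0)-65*X),("btn",k[0]-22*X),("tips",t.mean(0)+55*X)):print("mouth from",n,o)
E
```

```text
board [[809.4, 134.2], [810.3, -224.0], [450.1, -223.5], [450.2, 133.3]] mid [630. -45.] sides [358.3 360.2 356.8 359.2] ang x,y 0.03204005319727808 0.06653139838174127
hood [[811.4, 40.6], [809.4, -130.5], [681.3, -129.5], [681.4, 41.2]] mid [745.9 -44.5] sides [171.1 128.  170.7 130.1] ang x,y -0.34272846887476927 -0.35189182881897807
sheet [[606.1, 33.7], [612.9, -93.1], [470.9, -100.1], [465.8, 27.1]] mid [538.9 -33.1] sides [127.1 142.2 127.2 140.4] ang x,y 2.7551149931103907 2.6984635032677744
tips [[ 622.6   44.7]
 [ 625.2 -134.8]] 179.5028549589091 tip mid [623.9 -45. ] btn [[700.9 -44.8]] cutter [[ 573.6 -196.2]] strip [[594.1 115.2]]
yaw 0.049285725789509675
mouth from board [680. -45.]
mouth from hood [680.9 -44.6]
mouth from btn [678.9 -44.8]
mouth from tips [678.9 -45. ]
```

>>> drive_tool(deltas=[[[0,0,0],[0,0,-8.4]],[[0,0,0],[0,0,-8.4]],[[0,0,0],[0,0,-8.4]],[[0,0,0],[0,0,-8.4]],[[0,0,0],[0,0,-8.4]],[[0,0,0],[0,0,-8.4]],[[0,0,0],[0,0,-8.4]],[[0,0,0],[0,0,-8.4]],[[0,0,0],[0,0,-8.4]]], claw=8.54)

```text
clock: 1.1
position: [155.1, -605.3, 231.0]
ee_rot: [0.709, -0.705, -0.0, -0.0]
contact_force: [-0.1, -0.2, -0.5]
gripper_width: 85.5
grasp_force: 0.0
```

>>> drive_tool(deltas=[[[-3,-1.75,0],[0,0,0]],[[-3,-1.75,0],[0,0,0]],[[-3,-1.75,0],[0,0,0]],[[-3,-1.75,0],[0,0,0]],[[-3,-1.75,0],[0,0,0]],[[-3,-1.75,0],[0,0,0]],[[-3,-1.75,0],[0,0,0]],[[-3,-1.75,0],[0,0,0]],[[-3,-1.75,0],[0,0,0]],[[-3,-1.75,0],[0,0,0]],[[-3,-1.75,0],[0,0,0]]])

```text
clock: 2.2
position: [348.2, -274.2, 231.4]
ee_rot: [-0.707, 0.707, -0.0, 0.0]
contact_force: [0.0, -1.3, -0.5]
gripper_width: 85.3
grasp_force: 0.0
```

>>> drive_tool(deltas=[[[-3,-1.7,0],[0,0,0]],[[-3,-1.7,0],[0,0,0]],[[-3,-1.7,0],[0,0,0]],[[-3,-1.7,0],[0,0,0]],[[-3,-1.7,0],[0,0,0]],[[-3,-1.7,0],[0,0,0]],[[-3,-1.7,0],[0,0,0]],[[-3,-1.7,0],[0,0,0]],[[-3,-1.7,0],[0,0,0]],[[-3,-1.7,0],[0,0,0]],[[-3,-1.7,0],[0,0,0]],[[-0.4,0,0],[0,0,0]]])

```text
clock: 3.4
position: [536.6, 61.1, 230.7]
ee_rot: [0.708, -0.706, 0.0, -0.0]
contact_force: [-0.9, 0.3, 0.1]
gripper_width: 85.7
grasp_force: 0.0
```

>>> drive_tool(deltas=[[[0,0,3],[0,0,0]],[[0,0,3],[0,0,0]],[[0,0,3],[0,0,0]],[[0,0,3],[0,0,0]],[[0,0,3],[0,0,0]],[[0,0,0],[0,0,0]],[[0,0,0],[0,0,0]]])

```text
clock: 4.1
position: [535.1, 58.0, 81.7]
ee_rot: [-0.707, 0.707, -0.0, -0.0]
contact_force: [-0.3, 0.5, 0.5]
gripper_width: 85.5
grasp_force: 0.0
```

Run:
```python
from h import *
d=get_image("wrist");cv2.imwrite("pics/w1.png",d["img"][:,:,::-1]);print(arm.read_state()["position"])
```

```text
[535.90117742  58.410199    82.66341261]
```

View pics/w1.png

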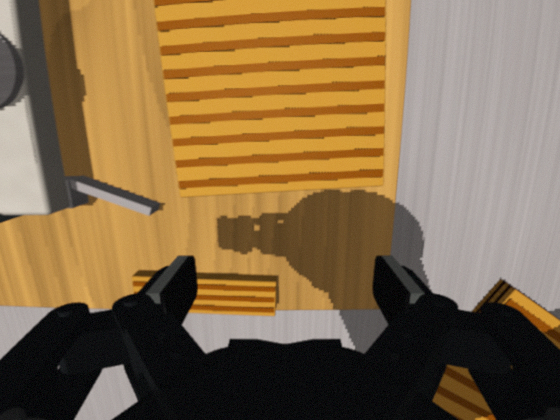

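The wrist view shows the sheet's left edge from (182,195) to (383,184), clear of and parallel-ish to the finger line. Strip_a (205,293) is below and behind the fingers, so I can lower them.

>>> drive_tool(deltas=[[[0,0,2],[0,0,0]],[[0,0,2],[0,0,0]],[[0,0,1.5],[0,0,0]],[[0,0,1],[0,0,0]],[[0,0,0.6],[0,0,0]],[[0,0,0.4],[0,0,0]],[[0,0,0],[0,0,0]]])

```text
clock: 4.85
position: [535.2, 58.5, 6.6]
ee_rot: [-0.707, 0.707, -0.0, 0.0]
contact_force: [0.5, 0.3, 0.9]
gripper_width: 85.6
grasp_force: 0.0
```

>>> drive_tool(deltas=[[[0.2,0,0],[0,0,0]],[[0.2,0,0],[0,0,0]],[[0.2,0,0],[0,0,0]],[[0.2,0,0],[0,0,0]],[[0.2,0,0],[0,0,0]],[[0.2,0,0],[0,0,0]],[[0,0,0],[0,0,0]]])

```text
clock: 5.55
position: [534.9, 46.1, 6.3]
ee_rot: [-0.707, 0.707, 0.0, -0.0]
contact_force: [-0.0, -0.6, -0.3]
gripper_width: 85.3
grasp_force: 0.0
```

Run:
```python
from h import *
d=get_image("wrist");cv2.imwrite("pics/w2.png",d["img"][:,:,::-1]);s=arm.read_state();print(s["position"],s["contact_force"])
```

```text
[534.96150485  46.21905427   6.29101681] [-0.00708995 -0.47659871 -0.29909739]
```

View pics/w2.png

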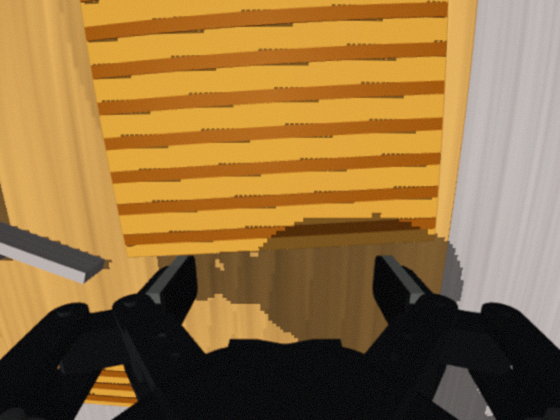

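The fingertips (190,258) and (380,258) stand a few mm short of the sheet's left edge ((128,256) to (440,240)). I'll push sideways by the planned amount.

>>> drive_tool(deltas=[[[0.15,0,0],[0,0,0]],[[0.15,0,0],[0,0,0]],[[0.15,0,0],[0,0,0]],[[0.15,0,0],[0,0,0]],[[0.15,0,0],[0,0,0]],[[0.15,0,0],[0,0,0]],[[0.15,0,0],[0,0,0]],[[0.15,0,0],[0,0,0]],[[0.15,0,0],[0,0,0]],[[0.15,0,0],[0,0,0]],[[0,0,0],[0,0,0]]])

```text
clock: 6.7
position: [534.8, 31.1, 6.3]
ee_rot: [-0.707, 0.707, 0.0, -0.0]
contact_force: [-0.4, -0.6, 0.3]
gripper_width: 85.3
grasp_force: 0.0
```

Run:
```python
from h import *
d=get_image("top");cv2.imwrite("pics/t2.png",cv2.resize(d["img"][105:240,225:365,::-1],None,fx=4.4,fy=4.4,interpolation=cv2.INTER_CUBIC))
d=get_image("wrist");s=arm.read_state();cv2.imwrite("pics/w3.png",d["img"][:,:,::-1]);print(s["position"],s["contact_force"])
Rm,e=wristcam(d,s)
hsv=cv2.cvtColor(d["img"],cv2.COLOR_RGB2HSV)
# sheet's left edge: pts along columns between fingers: last strongly yellow row
```

```text
[534.77843809  31.18824589   6.26911405] [ 0.13218168 -0.31895509 -0.14547367]
```

View pics/w3.png

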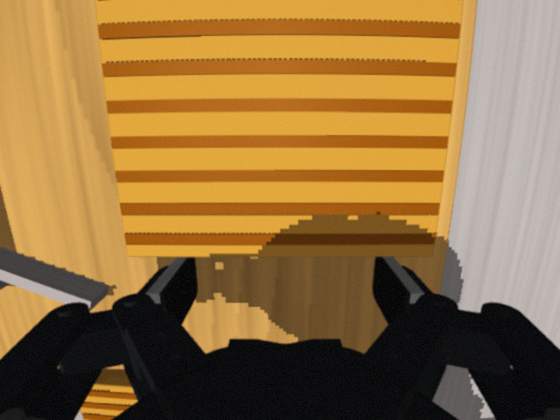

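The sheet is now square to the tool, with its left edge level at row 256 from (128,256) to (437,256). I'll measure how far across it lies.

Run:
```python
from h import *
d=get_image("wrist");s=arm.read_state();Rm,e=wristcam(d,s)
P=cast(d,[(128,256),(437,256),(118,181),(446,181)],26,Rm,e);print(P.round(1),e)
```

```text
[[606.8  18.7  26. ]
 [465.7  18.6  26. ]
 [606.4 -15.8  26. ]
 [466.5 -15.9  26. ]] [535.25085954 -35.76214939 149.32539885]
```

>>> drive_tool(deltas=[[[-0.5,0,0],[0,0,0]],[[-1,0,0],[0,0,0]],[[0,0,-2],[0,0,0]],[[0,0,-3],[0,0,0]],[[0,0,-3],[0,0,0]],[[0,0,-2],[0,0,0]],[[0,0,0],[0,0,0]]])

```text
clock: 7.55
position: [537.1, 47.8, 109.6]
ee_rot: [0.707, -0.707, 0.002, -0.003]
contact_force: [0.3, -0.3, -0.6]
gripper_width: 85.5
grasp_force: 0.0
```

>>> drive_tool(deltas=[[[0,0,0],[0,0,7.5]],[[0,0,0],[0,0,7.5]],[[0,0,0],[0,0,7.5]],[[0,0,0],[0,0,7.5]],[[0,0,0],[0,0,7.5]],[[0,0,0],[0,0,7.5]],[[0,0,0],[0,0,7.5]],[[0,0,0],[0,0,7.5]],[[0,0,0],[0,0,7.5]],[[0,0,0],[0,0,7.5]],[[0,0,0],[0,0,7.5]],[[0,0,0],[0,0,7.5]]])

```text
clock: 8.75
position: [534.3, 46.8, 105.2]
ee_rot: [0.003, 1.0, -0.0, -0.001]
contact_force: [0.4, 1.3, 0.0]
gripper_width: 85.2
grasp_force: 0.0
```

>>> drive_tool(deltas=[[[2,-2,0],[0,0,0]],[[2,-2,0],[0,0,0]],[[2,-2,0],[0,0,0]],[[2,-2,0],[0,0,0]],[[1.6,-1,0],[0,0,0]],[[0,0,0],[0,0,0]],[[0,0,0],[0,0,0]]])

```text
clock: 9.45
position: [439.1, -43.3, 106.1]
ee_rot: [0.0, 1.0, -0.0, 0.0]
contact_force: [0.2, 0.3, -0.7]
gripper_width: 85.7
grasp_force: 0.0
```

>>> drive_tool(deltas=[[[0,-0.2,2.5],[0,0,0]],[[0,0,2.5],[0,0,0]],[[0,0,2],[0,0,0]],[[0,0,1.5],[0,0,0]],[[0,0,1],[0,0,0]],[[0,0,0.4],[0,0,0]],[[0,0,0],[0,0,0]]])

```text
clock: 10.15
position: [439.2, -45.3, 6.9]
ee_rot: [-0.0, 1.0, -0.0, -0.0]
contact_force: [0.3, -0.3, -0.1]
gripper_width: 85.6
grasp_force: 0.0
```

>>> drive_tool(deltas=[[[-0.5,0,0],[0,0,0]],[[-0.5,0,0],[0,0,0]],[[-0.5,0,0],[0,0,0]],[[-0.5,0,0],[0,0,0]],[[-0.5,0,0],[0,0,0]],[[-0.5,0,0],[0,0,0]],[[-0.5,0,0],[0,0,0]],[[-0.5,0,0],[0,0,0]],[[0,0,0],[0,0,0]]])

```text
clock: 11.05
position: [480.1, -45.5, 7.3]
ee_rot: [0.0, 1.0, 0.0, 0.001]
contact_force: [-0.3, -0.1, -0.3]
gripper_width: 85.6
grasp_force: 0.0
```

Run:
```python
from h import *
d=get_image("top");cv2.imwrite("pics/t3.png",cv2.resize(d["img"][105:240,225:365,::-1],None,fx=4.4,fy=4.4,interpolation=cv2.INTER_CUBIC))
s=arm.read_state();print(s["position"],s["contact_force"])
```

```text
[479.63319    -45.50670871   7.28156285] [-0.23675921 -0.08154918 -0.35817353]
```

View pics/t3.png

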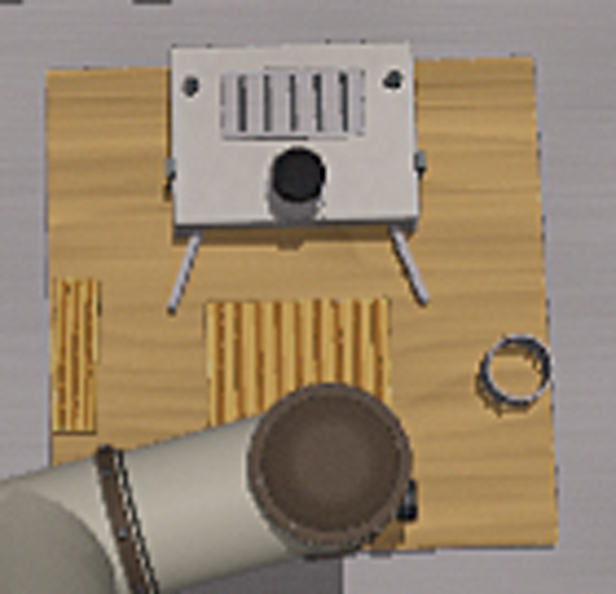

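The sheet is square, with its front corners at crop (206,300) and (389,299) between the lead-in tips. Checking the lateral centring.

Run:
```python
from h import *
d=get_image("top");print(cast(d,frame(d,[(206,300),(389,299)]),26).round(1),cast(d,frame(d,[(195,238),(397,233)]),28).round(1))
```

```text
[[ 631.    20.4   26. ]
 [ 628.4 -110.1   26. ]] [[ 676.    27.1   28. ]
 [ 676.  -117.5   28. ]]
```

>>> drive_tool(deltas=[[[-0.4,0,0],[0,0,0]],[[-0.4,0,0],[0,0,0]],[[-0.4,0,0],[0,0,0]],[[-0.4,0,0],[0,0,0]],[[-0.4,0,0],[0,0,0]],[[-0.4,0,0],[0,0,0]],[[-0.4,0,0],[0,0,0]],[[-0.4,0,0],[0,0,0]],[[-0.4,0,0],[0,0,0]],[[-0.4,0,0],[0,0,0]]])

```text
clock: 12.15
position: [519.3, -45.6, 7.3]
ee_rot: [0.0, 1.0, 0.0, -0.0]
contact_force: [0.6, -0.2, -0.4]
gripper_width: 85.4
grasp_force: 0.3
```

>>> drive_tool(deltas=[[[-0.2,0,0],[0,0,0]],[[-0.2,0,0],[0,0,0]],[[-0.2,0,0],[0,0,0]],[[-0.2,0,0],[0,0,0]],[[-0.2,0,0],[0,0,0]]])

```text
clock: 12.65
position: [529.0, -45.6, 7.3]
ee_rot: [0.0, 1.0, 0.0, -0.0]
contact_force: [-1.9, -0.1, -0.5]
gripper_width: 85.4
grasp_force: 0.4
```

>>> drive_tool(deltas=[[[-0.2,0,0],[0,0,0]],[[-0.2,0,0],[0,0,0]],[[-0.2,0,0],[0,0,0]],[[-0.2,0,0],[0,0,0]],[[-0.2,0,0],[0,0,0]]])

```text
clock: 13.15
position: [539.1, -45.6, 7.3]
ee_rot: [0.0, 1.0, 0.0, -0.0]
contact_force: [-1.1, 0.0, 0.2]
gripper_width: 85.2
grasp_force: 0.5
```

>>> drive_tool(deltas=[[[-0.2,0,0],[0,0,0]],[[-0.2,0,0],[0,0,0]],[[-0.2,0,0],[0,0,0]],[[-0.2,0,0],[0,0,0]],[[-0.2,0,0],[0,0,0]],[[-0.2,0,0],[0,0,0]],[[-0.2,0,0],[0,0,0]],[[-0.2,0,0],[0,0,0]],[[-0.2,0,0],[0,0,0]],[[-0.2,0,0],[0,0,0]]])

```text
clock: 14.15
position: [559.1, -45.6, 7.3]
ee_rot: [0.0, 1.0, 0.0, 0.0]
contact_force: [-1.5, 0.3, 0.6]
gripper_width: 85.2
grasp_force: 0.5
```

>>> drive_tool(deltas=[[[-0.1,0,0],[0,0,0]],[[-0.1,0,0],[0,0,0]],[[-0.1,0,0],[0,0,0]],[[-0.1,0,0],[0,0,0]],[[-0.1,0,0],[0,0,0]],[[-0.1,0,0],[0,0,0]]])

```text
clock: 14.75
position: [565.0, -45.6, 7.3]
ee_rot: [0.0, 1.0, -0.0, 0.0]
contact_force: [-1.8, -0.0, 1.0]
gripper_width: 85.5
grasp_force: 0.5
```

>>> drive_tool(deltas=[[[-0.1,0,0],[0,0,0]],[[-0.1,0,0],[0,0,0]],[[-0.1,0,0],[0,0,0]],[[-0.1,0,0],[0,0,0]]])

```text
clock: 15.15
position: [569.0, -45.6, 7.3]
ee_rot: [0.0, 1.0, 0.0, -0.0]
contact_force: [-0.9, 0.0, 1.2]
gripper_width: 85.1
grasp_force: 0.4
```

>>> drive_tool(deltas=[[[-0.1,0,0],[0,0,0]],[[-0.1,0,0],[0,0,0]],[[-0.1,0,0],[0,0,0]],[[-0.1,0,0],[0,0,0]]])

```text
clock: 15.55
position: [573.0, -45.6, 7.3]
ee_rot: [0.0, 1.0, 0.0, 0.0]
contact_force: [-1.7, -0.5, -0.5]
gripper_width: 85.6
grasp_force: 0.4
```

>>> drive_tool(deltas=[[[-0.1,0,0],[0,0,0]],[[-0.1,0,0],[0,0,0]],[[-0.1,0,0],[0,0,0]]])

```text
clock: 15.85
position: [576.0, -45.6, 7.3]
ee_rot: [0.0, 1.0, 0.0, 0.0]
contact_force: [-0.4, -0.1, 0.1]
gripper_width: 85.2
grasp_force: 0.4
```

>>> drive_tool(deltas=[[[-0.1,0,0],[0,0,0]],[[-0.1,0,0],[0,0,0]],[[-0.1,0,0],[0,0,0]]])

```text
clock: 16.15
position: [579.0, -45.6, 7.3]
ee_rot: [0.0, 1.0, 0.0, 0.0]
contact_force: [-0.7, -0.1, 0.4]
gripper_width: 85.3
grasp_force: 0.4
```

>>> drive_tool(deltas=[[[-0.1,0,0],[0,0,0]],[[-0.1,0,0],[0,0,0]],[[-0.1,0,0],[0,0,0]]])

```text
clock: 16.45
position: [582.0, -45.7, 7.3]
ee_rot: [0.0, 1.0, -0.0, -0.0]
contact_force: [-0.6, 0.5, 0.5]
gripper_width: 85.3
grasp_force: 0.4
```

>>> drive_tool(deltas=[[[-0.1,0,0],[0,0,0]],[[-0.1,0,0],[0,0,0]],[[-0.1,0,0],[0,0,0]]])

```text
clock: 16.75
position: [585.0, -45.6, 7.3]
ee_rot: [0.0, 1.0, 0.0, 0.0]
contact_force: [-0.6, -0.0, 0.2]
gripper_width: 85.1
grasp_force: 0.4
```

>>> drive_tool(deltas=[[[-0.1,0,0],[0,0,0]],[[-0.1,0,0],[0,0,0]],[[-0.1,0,0],[0,0,0]]])

```text
clock: 17.05
position: [588.0, -45.6, 7.3]
ee_rot: [0.0, 1.0, 0.0, 0.0]
contact_force: [-1.3, -1.1, -0.1]
gripper_width: 85.7
grasp_force: 0.4
```

>>> drive_tool(deltas=[[[-0.1,0,0],[0,0,0]],[[-0.1,0,0],[0,0,0]],[[-0.1,0,0],[0,0,0]]])

```text
clock: 17.35
position: [589.2, -45.8, 7.2]
ee_rot: [0.0, 1.0, -0.0, -0.002]
contact_force: [-6.4, 1.1, 5.1]
gripper_width: 85.2
grasp_force: 3.1
```

>>> drive_tool(deltas=[[[-0.1,0,0],[0,0,0]],[[-0.1,0,0],[0,0,0]],[[-0.1,0,0],[0,0,0]]])

```text
clock: 17.65
position: [591.5, -46.0, 7.2]
ee_rot: [0.0, 1.0, -0.0, -0.003]
contact_force: [-6.8, 0.4, 4.7]
gripper_width: 85.7
grasp_force: 3.3
```

Back stop met at TCP x ≈ 588.5: force stepped to about 6.5 N and it is giving way. It should come up solid at about x = 596.

>>> drive_tool(deltas=[[[-0.1,0,0],[0,0,0]],[[-0.1,0,0],[0,0,0]],[[0,0,0],[0,0,0]]])

```text
clock: 17.95
position: [593.7, -46.0, 7.2]
ee_rot: [0.0, 1.0, -0.0, -0.002]
contact_force: [-5.6, 0.3, 4.9]
gripper_width: 85.6
grasp_force: 3.0
```

>>> drive_tool(deltas=[[[-0.1,0,0],[0,0,0]],[[0,0,0],[0,0,0]]])

```text
clock: 18.15
position: [594.7, -46.0, 7.2]
ee_rot: [0.0, 1.0, -0.0, -0.002]
contact_force: [-5.7, -0.3, 5.7]
gripper_width: 85.4
grasp_force: 3.0
```

>>> drive_tool(deltas=[[[-0.1,0,0],[0,0,0]],[[0,0,0],[0,0,0]]])

```text
clock: 18.35
position: [595.7, -46.0, 7.2]
ee_rot: [0.0, 1.0, -0.0, -0.002]
contact_force: [-5.8, 0.1, 4.3]
gripper_width: 85.6
grasp_force: 3.0
```

>>> drive_tool(deltas=[[[-0.1,0,0],[0,0,0]],[[0,0,0],[0,0,0]]])

```text
clock: 18.55
position: [596.7, -46.0, 7.2]
ee_rot: [0.0, 1.0, -0.0, -0.002]
contact_force: [-6.1, 0.5, 4.5]
gripper_width: 85.5
grasp_force: 3.0
```

>>> drive_tool(deltas=[[[-0.1,0,0],[0,0,0]],[[0,0,0],[0,0,0]]])

```text
clock: 18.75
position: [597.3, -46.0, 7.1]
ee_rot: [0.0, 1.0, -0.0, -0.003]
contact_force: [-6.1, 0.8, 4.5]
gripper_width: 85.5
grasp_force: 3.4
```

>>> drive_tool(deltas=[[[-0.1,0,0],[0,0,0]],[[0,0,0],[0,0,0]]])

```text
clock: 18.95
position: [597.3, -46.1, 7.0]
ee_rot: [0.0, 1.0, -0.0, -0.004]
contact_force: [-8.1, 0.2, 6.7]
gripper_width: 85.1
grasp_force: 4.3
```

>>> drive_tool(deltas=[[[-0.1,0,0],[0,0,0]],[[0,0,0],[0,0,0]],[[0,0,0],[0,0,0]]])

```text
clock: 19.25
position: [597.3, -46.1, 6.9]
ee_rot: [0.0, 1.0, -0.0, -0.005]
contact_force: [-10.6, 1.3, 7.4]
gripper_width: 85.3
grasp_force: 5.3
```

It came up solid at x = 597.3, about 9 mm after first contact, with the force climbing to 10.6 N at no travel. The sheet is home, so I'll back off, rise, shut the fingers and look.

>>> drive_tool(deltas=[[[0.3,0,0],[0,0,0]],[[0.7,0,0],[0,0,0]],[[1.5,0,0],[0,0,0]],[[1,0,-1],[0,0,0]],[[0,0,-3],[0,0,0]],[[0,0,-4],[0,0,0]],[[0,0,-4],[0,0,0]],[[0,0,-3],[0,0,0]],[[0,0,0],[0,0,0]]])

```text
clock: 20.15
position: [570.6, -45.3, 163.9]
ee_rot: [-0.0, 1.0, 0.001, 0.007]
contact_force: [0.7, 0.8, -0.2]
gripper_width: 85.3
grasp_force: 0.0
```

>>> drive_tool(deltas=[[[2,0,0],[0,0,0]],[[3,0,0],[0,0,0]],[[3,0,0],[0,0,0]],[[2,0,0],[0,0,0]],[[0,0,0],[0,0,0]],[[0,0,0],[0,0,0]]], claw=0)

```text
clock: 20.75
position: [467.5, -45.5, 157.9]
ee_rot: [0.0, 1.0, 0.0, 0.001]
contact_force: [2.0, 0.9, -0.5]
gripper_width: 0.7
grasp_force: 0.0
```

Run:
```python
from h import *
d=get_image("top");cv2.imwrite("pics/t4.png",cv2.resize(d["img"][105:240,225:365,::-1],None,fx=4.4,fy=4.4,interpolation=cv2.INTER_CUBIC))
s=arm.read_state();print(s["position"],s["contact_force"],s["gripper_width"])
```

```text
[467.9819226  -45.44348614 157.76788811] [ 0.39888803 -0.06827553  0.0281113 ] -0.31950135837093496
```

View pics/t4.png

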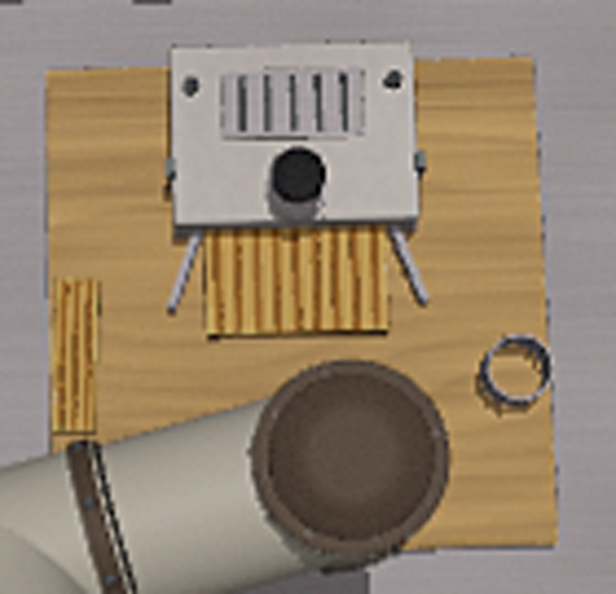

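The sheet stands square in the slot, with its rear edge at crop row ~332 (x ≈ 608). About 72 mm stick out, which is within 64–94, and the bystanders are unmoved. Now to the button at (701,-45).

>>> drive_tool(deltas=[[[-2,0,0],[0,0,0]],[[-3,0,0],[0,0,0]],[[-3,0,0],[0,0,0]],[[-3,0,0],[0,0,0]],[[-3,0,0],[0,0,0]],[[-3,0,0],[0,0,0]],[[-3,0,0],[0,0,0]],[[-2.3,0,0],[0,0,0]],[[-1,0,0],[0,0,0]],[[0,0,0],[0,0,0]],[[0,0,0],[0,0,0]]])

```text
clock: 21.9
position: [699.3, -45.8, 156.7]
ee_rot: [0.0, 1.0, 0.0, -0.001]
contact_force: [-0.9, 0.7, -1.1]
gripper_width: -0.4
grasp_force: 0.0
```

>>> drive_tool(deltas=[[[0,0,1.5],[0,0,0]],[[0,0,1.5],[0,0,0]],[[0,0,1],[0,0,0]],[[0,0,0.8],[0,0,0]],[[0,0,0.3],[0,0,0]],[[0,0,0],[0,0,0]],[[0,0,0],[0,0,0]]])

```text
clock: 22.6
position: [700.3, -45.7, 106.8]
ee_rot: [0.0, 1.0, -0.0, 0.0]
contact_force: [0.4, 0.2, 0.9]
gripper_width: -0.2
grasp_force: 0.0
```

>>> drive_tool(deltas=[[[0,0,0.2],[0,0,0]],[[0,0,0.2],[0,0,0]],[[0,0,0.2],[0,0,0]],[[0,0,0.2],[0,0,0]],[[0,0,0],[0,0,0]]])

```text
clock: 23.1
position: [699.9, -45.7, 98.1]
ee_rot: [0.0, 1.0, -0.0, -0.0]
contact_force: [-0.2, -0.2, 0.7]
gripper_width: -0.0
grasp_force: 0.0
```

>>> drive_tool(deltas=[[[0,0,0.1],[0,0,0]],[[0,0,0.1],[0,0,0]],[[0,0,0.1],[0,0,0]],[[0,0,0],[0,0,0]]])

```text
clock: 23.5
position: [700.0, -45.8, 95.6]
ee_rot: [0.0, 1.0, -0.0, 0.0]
contact_force: [-1.3, 0.8, 4.3]
gripper_width: -0.2
grasp_force: 1.8
```

>>> drive_tool(deltas=[[[0,0,0.1],[0,0,0]],[[0,0,0.1],[0,0,0]],[[0,0,0.1],[0,0,0]],[[0,0,0],[0,0,0]]])

```text
clock: 23.9
position: [700.0, -45.7, 92.1]
ee_rot: [0.0, 1.0, 0.0, 0.0]
contact_force: [-1.0, -0.1, 2.3]
gripper_width: -0.1
grasp_force: 1.4
```

>>> drive_tool(deltas=[[[0,0,0.1],[0,0,0]],[[0,0,0.1],[0,0,0]],[[0,0,0.1],[0,0,0]],[[0,0,0],[0,0,0]]])

```text
clock: 24.3
position: [700.0, -45.7, 89.1]
ee_rot: [0.0, 1.0, -0.0, 0.0]
contact_force: [-0.8, -0.8, 2.4]
gripper_width: -0.1
grasp_force: 1.3
```

>>> drive_tool(deltas=[[[0,0,0.1],[0,0,0]],[[0,0,0.1],[0,0,0]],[[0,0,0],[0,0,0]]])

```text
clock: 24.6
position: [700.0, -45.7, 87.2]
ee_rot: [0.0, 1.0, -0.0, 0.0]
contact_force: [0.4, 0.1, 3.0]
gripper_width: -0.0
grasp_force: 1.6
```

>>> drive_tool(deltas=[[[0,0,0.1],[0,0,0]],[[0,0,0],[0,0,0]],[[0,0,0],[0,0,0]]])

```text
clock: 24.9
position: [700.0, -45.7, 87.2]
ee_rot: [0.0, 1.0, -0.0, 0.0]
contact_force: [-2.1, 0.5, 6.3]
gripper_width: 0.0
grasp_force: 3.1
```

The clamp came to rest at z = 87.2 (11 mm of travel) and the force is now rising. I'll press slightly firmer, then leave.

>>> drive_tool(deltas=[[[0,0,0.1],[0,0,0]],[[0,0,0],[0,0,0]],[[0,0,0],[0,0,0]]])

```text
clock: 25.2
position: [700.0, -45.7, 87.2]
ee_rot: [0.0, 1.0, -0.0, 0.0]
contact_force: [-3.1, 1.2, 9.2]
gripper_width: 0.1
grasp_force: 4.7
```

>>> drive_tool(deltas=[[[0,0,-0.3],[0,0,0]],[[0,0,-0.7],[0,0,0]],[[0,0,-2],[0,0,0]],[[0,0,-3],[0,0,0]],[[0,0,-3],[0,0,0]],[[2,0,0],[0,0,0]],[[3,0,0],[0,0,0]],[[4,0,0],[0,0,0]],[[4,0,0],[0,0,0]],[[4,0,0],[0,0,0]],[[3,0,0],[0,0,0]],[[0,0,0],[0,0,0]]])

```text
clock: 26.4
position: [496.0, -45.9, 175.4]
ee_rot: [0.0, 1.0, 0.0, -0.001]
contact_force: [1.2, 0.7, -0.7]
gripper_width: -0.1
grasp_force: 0.0
```

Run:
```python
from h import *
d=get_image("top");cv2.imwrite("pics/t5.png",cv2.resize(d["img"][105:240,225:365,::-1],None,fx=4.4,fy=4.4,interpolation=cv2.INTER_CUBIC))
s=arm.read_state();print(s["position"],s["contact_force"])
```

```text
[498.63598691 -45.69106292 175.76296602] [-0.15990668  0.2324201  -0.16092454]
```

View pics/t5.png

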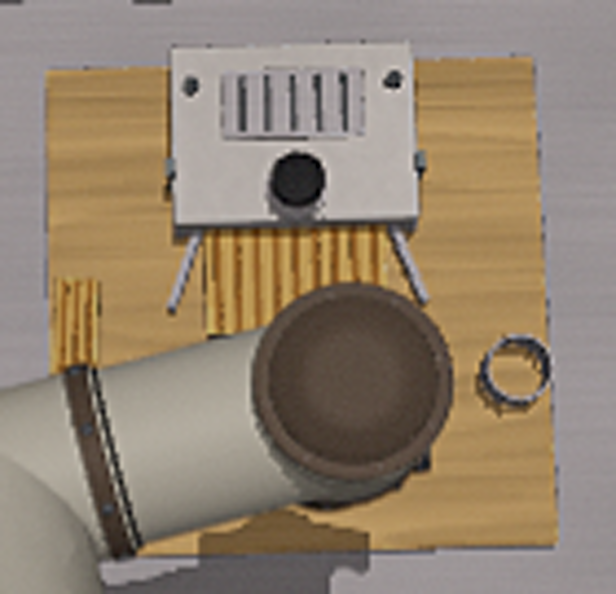

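The button is down (its centre moved to crop (298,180)), the sheet is in place with its rear-left corner still at (206,333), and the arm is clear. Handing in.

```bash
python3 -c "
from bench import arm
print(arm.job_done())"
```

```text
the job is handed in; nothing more can be done
None
```

The sheet is pushed home against the solid back stop, the clamp is down on it after about 11 mm of travel, and the arm is clear; I handed the job in at about 26 s, but no verdict was returned.

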